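Sort the polishing supplies into their trays, bars on spacer sticks

ROBOT

A 7-joint arm with a two-finger parallel gripper is mounted at the origin on a cart in front of the work surface, level with it; the furniture and walls round the work are solid. World frame = base frame: x ahead of the robot, y to its left, z up, the work surface at z = 0. Lengths are in m, angles in rad, forces in N, time in s.
With the tool pointing down it reaches from about 0.425 to 0.925 m from the base axis. Payload 6.8 kg.
Tool frame: the origin (TCP) lies between the finger pads; the fingertips stand 17 mm ahead of it and the grasp point (between the pads) lies 2 mm behind it; z points along the fingers, x is the direction in which the jaws open and shut, and the axes are right-handed (so a half turn about z gives the same grasp; the last joint's range is limited). The gripper opens to 85 mm and grips with 20 to 120 N. Pads are 22 mm wide; open, the fingers measure 114 mm over their backs; the gripper's body (76 mm by 85 mm) begins 54 mm behind the grasp point. The pads swing forward as they close: fully open they stand 13 mm farther back than shut.
Start: joints at [1.189, 0.477, 0.022, 1.555, -0.011, 1.109, -0.083], TCP at [0.183, -0.65, 0.248] pointing down, gripper open.
Joint ranges: [-2.96, 2.96], [-0.34, 2.1], [-1.41, 1.46], [0.24, 2.44], [-1.37, 4.51], [0.17, 1.92], [-2.96, 2.96]. Speed limits (rad/s): [2.39, 2.39, 3.14, 3.14, 3.14, 3.14, 3.14].

INTERFACE

Orientations are given as a unit quaternion [w, x, y, z].
In Python, from station import readout, read_camera, get_calibration, bot, models gives the robot as it stands.
- The arm moves only by the tool carry_out, never from a script. Its argument "deltas" is a list of rows, each a list of 2 entries, a list of its own where there are three numbers: the shift along the tool's x, y, z in cm, then the turn about the tool's z in degrees. A call has 1 to 10 rows; each row is the pose to reach, as a shift and turn from the pose measured when the call began, along the tool's axes at that moment; what a row does not reach only later rows make up. A row lasts 1/8 s, in which the tool goes at most 62.5 mm and 10.7 degrees, less where a joint would pass 70% of its speed; a pose out of reach is approached as far as the arm can. A call with a gripper value outside its range is refused whole. "hand" is the opening, from 0 (shut) to 1 (fully open), set as the call begins (left out, the last holds). The fingers move at their own pace and stop on an object; "newtons" is the grip in N (left out, the last holds). Time passes only in rows, so rows that repeat a pose let the fingers close. It gives the time, the measured TCP pose, the force and the opening at its end, in the units of the state.
- readout.get_obs(): the state, without advancing time (a new reading comes with each control period).
- read_camera(name): name is "scene" or "side" or "wrist"; returns the picture (384x512x3 uint8, red, green, blue); there is no depth.
- get_calibration(name): a dict with "fov_y" (degrees; the focal length in pixels is half the picture's height over the tangent of half this angle, whatever the lens; pixels are square), "cx", "cy" (the principal point, pixels), "world_from_camera" (4x4, takes a point from camera to world coordinates). Camera axes: x right, y down, z forward; pixel columns grow to the right and rows downward; lengths in m; the calibration is good to about 2 mm. A picture is of the moment at which its call begins: read the wrist's pose just before it. get_calibration takes no time and is no camera call; for the wrist camera it gives the pose at the moment of the call.
- bot.hand_in(): hands the job in, once; it reports no verdict.
Trained networks look in the newest picture that a camera, given by its name, has taken for a name from the list of things; names that differ only in an ending like _2 or _b are one class to them, and where a whole thing is asked for, a point or a joint stands for the part that bears it (a point fixed in the world has none). Each returns a list of dicts, best first, with "score" (0 to 1); they miss things now and then, are a little off and sometimes report something else, mostly with a low value. They report only what shows in the picture. A call takes as long as a camera call.
- models.spot_in(query, camera): "centre" ([row, column] in pixels, amid what is visible of it).
The state is a dict: "t": time; "q": joint angles; "joint_vel": joint speeds; "joint_torque": joint torques, N m; "eef_pos": TCP position; "tool_rot": TCP orientation; "contact_force": force on the tool from outside, world axes, zero at the start; "torque": the same for the moment, N m; "gripper_width": opening from 0.0 (shut) to 1.0 (fully open).
Only numpy, scipy, OpenCV 4.12 (cv2) and the standard library are available. Lean on these libraries where they do the work, as an engineer would, in place of code of your own. Each camera call takes 0.05 s, during which the arm holds its last target. There are 200 camera calls.

TASK

Sort the loose polishing supplies into the trays that already hold their own kind: the felt bob upright and the steel collar flat, each on its tray's floor beside the one there. The compound bars must not touch: lay the two wooden sticks crosswise on the bar in its tray, about 30 mm either side of its middle, then lay the loose bar on them, centred and in line with the bar below. Leave the paste tin and the oil can alone.

Things in the scene. Friction and masses are not known exactly. Their poses are not given: they have to be found in the camera images.
- tray_bars: Fixed open grey tray with a thin steel rim, outside 100 mm along its x, 160 mm along its y and 18 mm high, walls and floor 3 mm; all three trays are alike and are told apart by what lies in them. Origin: centre of the underside; y is the long axis. In it, fixed along its middle, lies one bar of polishing compound, 100 mm along y, 35 mm along x, its top about 34 mm above the tray's origin (above the rim).
- tray_bobs: Fixed open grey tray with a thin steel rim, outside 100 mm along its x, 160 mm along its y and 18 mm high, walls and floor 3 mm; all three trays are alike and are told apart by what lies in them. Origin: centre of the underside; y is the long axis. In it, fixed, stands one felt bob (48 mm across, 46 mm tall) centred at x = 0, y = -50 mm; the rest of the floor, towards +y, is free.
- tray_collars: Fixed open grey tray with a thin steel rim, outside 100 mm along its x, 160 mm along its y and 18 mm high, walls and floor 3 mm; all three trays are alike and are told apart by what lies in them. Origin: centre of the underside; y is the long axis. In it, fixed, lies one steel collar (a ring, 42 mm across, 18 mm tall) centred at x = 0, y = -50 mm; the rest of the floor, towards +y, is free.
- stick_1_mid (a point): One of two like spacer sticks: plain wood, square section 14 x 14 mm, 70 mm long, lying on the table. The point is its centre, 7 mm above its underside; x runs along the stick.
- stick_2_mid (a point): One of two like spacer sticks: plain wood, square section 14 x 14 mm, 70 mm long, lying on the table. The point is its centre, 7 mm above its underside; x runs along the stick.
- bar_mid (a point): Loose bar of polishing compound in a paper sleeve, 35 mm along x, 88 mm along y, 32 mm high, lying on the table. The point is its centre, about 15 mm above what it lies on; grasp it across the 35 mm width.
- bob_mid (a point): Loose felt bob: a round felt plug, 48 mm across the base, tapering towards the top, 46 mm tall, standing on the table on its base. The point lies on its axis, 23 mm up; z points up.
- collar_mid (a point): Loose steel spindle collar: a plain ring, 42 mm across outside with a 20 mm hole, 18 mm tall, lying flat on the table, upright sides. The point is the centre of the ring, 9 mm up; z is its axis.
- paste_tin: Open round metal tin of paste, 65 mm across, 28 mm tall, standing at the left; to be left alone. Origin: centre of its underside.
- oil_can: Small yellow oil can with a thin spout, 56 mm across, 125 mm tall, standing at the right; to be left alone. Origin: centre of its underside.

How it is judged:
By the outcome, as a careful person would: the job done as asked, in the order asked, and still so for the second after the job is handed in, with the robot touching nothing.
It also fails if it takes over 120 s, if anything falls off the work surface, if the arm or the gripper's body presses on something with over 40 N, if the wrist force passes 120 N, or if a joint passes its speed limit or range.

## Working session

There is one attempt and no reset: what is moved stays moved. The work goes in short steps, Python scripts to look and compute and a tool call to move; the robot and the scene stay as the last step left them, time stands still between calls to the robot, and variables do not carry over. Pictures are saved under pics/ and viewed, about 12 in all and at most 16, crops included, and the job is handed in when it is done.

Besides the shell and the picture viewer there is one more tool, called after "Call:" as name(argument=value, ...), one argument or row to a line, values as JSON. carry_out: Moves the arm, as the interface text tells. Its arguments: {"type":"object","properties":{"deltas":{"type":"array"},"hand":{"type":"number"},"newtons":{"type":"number"}},"required":["deltas"]}

```bash
mkdir -p pics; ls; cat > h.py <<'E'
import numpy as np, cv2
from station import readout, read_camera, get_calibration, bot, models
def snap(cam,name):
    im=read_camera(cam); cv2.imwrite(f'pics/{name}.png',cv2.cvtColor(im,cv2.COLOR_RGB2BGR)); return im
def ray(cam,row,col,z,c=None):
    c=c or get_calibration(cam); f=192/np.tan(np.radians(c['fov_y'])/2)
    T=np.array(c['world_from_camera']); d=T[:3,:3]@np.array([(col-c['cx'])/f,(row-c['cy'])/f,1]); o=T[:3,3]
    return o+d*(z-o[2])/d[2]
def pix(cam,p,c=None):
    c=c or get_calibration(cam); f=192/np.tan(np.radians(c['fov_y'])/2)
    T=np.array(c['world_from_camera']); q=T[:3,:3].T@(np.array(p)-T[:3,3])
    return q[1]/q[2]*f+c['cy'], q[0]/q[2]*f+c['cx']
E
python3 - <<'E'
from h import *
np.set_printoptions(precision=4,suppress=True)
o=readout.get_obs(); print({k:np.round(v,4) for k,v in o.items()})
Z=dict(tray_bars=.01,tray_bobs=.01,tray_collars=.01,stick_1_mid=.007,bar_mid=.016,bob_mid=.023,collar_mid=.009,paste_tin=.014,oil_can=.06)
for c in ['scene','side']:
    snap(c,c+'0'); k=get_calibration(c); print(c,k)
    for n,z in Z.items():
        for r in models.spot_in(n,c)[:4]:
            print(c,n,round(r['score'],2),np.round(r['centre']),ray(c,*r['centre'],z)[:2])
E
```

```text
pics
{'t': np.float64(0.0), 'q': array([ 1.1889,  0.4778,  0.0223,  1.5565, -0.0115,  1.1093, -0.0831]), 'joint_vel': array([-0.0004,  0.0018, -0.0007, -0.0008, -0.0007,  0.0007, -0.    ]), 'joint_torque': array([  0.0004, -59.6451,   1.6082, -28.1195,   0.0124,   0.0095,
        -0.    ]), 'eef_pos': array([ 0.1824, -0.6493,  0.2473]), 'tool_rot': array([-0.0005,  0.797 , -0.604 , -0.0008]), 'contact_force': array([-0.302 , -1.1228,  0.0453]), 'torque': array([-0.0263, -0.0045,  0.0422]), 'gripper_width': np.float64(1.0014)}
scene {'fov_y': 53.47594649862364, 'cx': 258.3433314113993, 'cy': 192.64465344095407, 'world_from_camera': array([[-0.7252, -0.4431,  0.527 , -0.2042],
       [-0.6884,  0.4812, -0.5428,  0.7865],
       [-0.013 , -0.7564, -0.654 ,  0.9615],
       [ 0.    ,  0.    ,  0.    ,  1.    ]])}
scene tray_bars 0.74 [228. 195.] [0.5947 0.2806]
scene tray_bobs 0.85 [166. 283.] [ 0.6024 -0.1923]
scene tray_collars 0.62 [195. 242.] [0.5979 0.048 ]
scene bar_mid 0.87 [260. 206.] [0.456  0.3512]
scene bob_mid 0.59 [174. 324.] [ 0.4379 -0.248 ]
scene bob_mid 0.45 [164. 282.] 
[... 384 characters left out ...]
9, -0.4897,  0.6015],
       [ 0.    ,  0.    ,  0.    ,  1.    ]])}
side tray_bars 0.93 [260. 217.] [0.6073 0.2918]
side tray_bars 0.33 [206. 282.] [0.4675 0.0471]
side tray_bobs 0.56 [170. 240.] [ 0.6127 -0.1738]
side tray_bobs 0.42 [186. 280.] [ 0.478  -0.0689]
side tray_collars 0.68 [204. 232.] [0.6076 0.0416]
side stick_1_mid 0.5 [170. 239.] [ 0.6182 -0.1773]
side bar_mid 0.81 [278. 287.] [0.447  0.3473]
side bar_mid 0.27 [235. 296.] [0.4292 0.19  ]
side bob_mid 0.59 [156. 291.] [ 0.4479 -0.2637]
side collar_mid 0.57 [207. 277.] [0.4823 0.0497]
side collar_mid 0.36 [281. 289.] [0.4428 0.3466]
side paste_tin 0.55 [308. 228.] [0.5597 0.439 ]
side oil_can 0.82 [141. 249.] [ 0.5967 -0.3   ]
```

```bash
python3 - <<'E'
import cv2
for n,(r0,r1,c0,c1) in dict(scene0=(100,330,130,400),side0=(80,360,130,400)).items():
    im=cv2.imread(f'pics/{n}.png')[r0:r1,c0:c1]; s=2 if n=='side0' else 2.5
    cv2.imwrite(f'pics/{n}c.png',cv2.resize(im,None,fx=s,fy=s,interpolation=cv2.INTER_CUBIC))
E
```

```text
(no output)
```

View pics/scene0c.png

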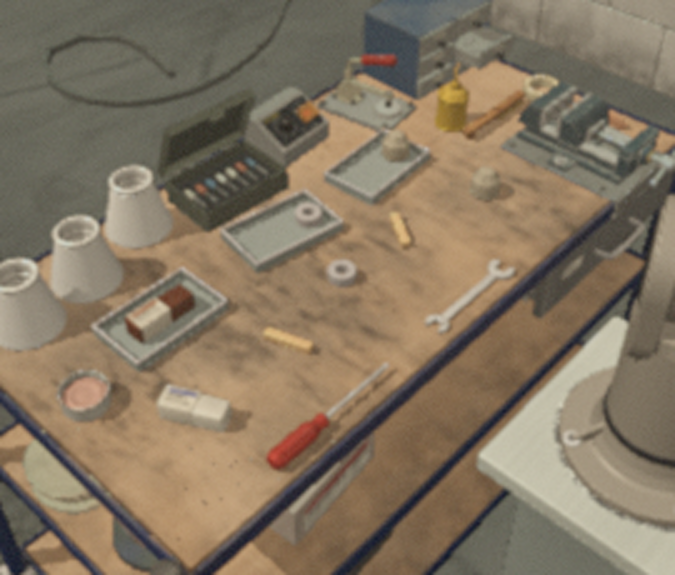

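View pics/side0c.png

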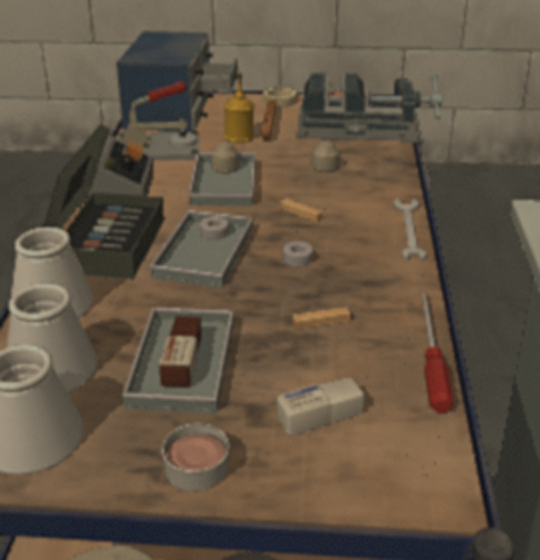

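The scene picture shows the three trays: bars at crop (160,318), collars at (282,228) and bobs at (378,165). The loose bob is at (486,183), the collar at (342,272), the sticks at (400,228) and (289,340), and the white bar at (195,407). The side view agrees. I'll move the wrist camera in for a survey.

```bash
cat >> h.py <<'E'
from scipy.spatial.transform import Rotation as R
def tool():
    o=readout.get_obs(); w,x,y,z=o['tool_rot']; M=R.from_quat([x,y,z,w]).as_matrix(); return np.array(o['eef_pos']),M
def go(p,yaw=None):
    """delta in tool axes (cm) and turn (deg); yaw = world heading of tool x in deg, mod 180"""
    e,M=tool(); d=M.T@(np.array(p)-e)*100; h=np.degrees(np.arctan2(M[1,0],M[0,0])); t=0
    if yaw is not None:
        t=-((yaw-h+90)%180-90)
    print('at',e.round(4),'h',round(h,1),'-> delta',d.round(2),'turn',round(t,1)); return d,t
E
python3 - <<'E'
from h import *
go([.5,-.14,.36],-90); c=get_calibration('wrist'); e,M=tool(); T=np.array(c['world_from_camera'])
print(M.T@(T[:3,3]-e), (M.T@T[:3,:3]).round(3), c['fov_y'],c['cx'],c['cy'])
print('stick',ray('side',184.5,280,.007),ray('side',238.5,290.5,.007))
E
```

```text
at [ 0.1825 -0.6499  0.2483] h -74.3 -> delta [-40.51 -44.35 -11.17] turn 15.7
[-0.0012635  -0.06940789 -0.12551835] [[ 1.    -0.001 -0.   ]
 [ 0.001  0.963  0.271]
 [ 0.    -0.271  0.963]] 64.96585593714215 256.9219720246416 193.9290473372355
stick [ 0.47894405 -0.08586057  0.007     ] [0.44235952 0.19133143 0.007     ]
```

Call:
carry_out(
  deltas=[
    [[-40.5, -46, -11], 15.7],
    [[-40.5, -46, -11], 15.7],
    [[-40.5, -46, -11], 15.7],
    [[-40.5, -46, -11], 15.7],
    [[-40.5, -46, -11], 15.7],
    [[-40.5, -46, -11], 15.7],
    [[-40.5, -46, -11], 15.7],
    [[-40.5, -46, -11], 15.7],
    [[-40.5, -46, -11], 15.7],
    [[-40.5, -46, -11], 15.7],
  ],
)

```text
t: 2.25
eef_pos: [0.5167, -0.1338, 0.3591]
tool_rot: [0.0, -0.707, 0.707, -0.0]
contact_force: [0.9, -0.8, -0.5]
gripper_width: 1.001
```

```bash
python3 - <<'E'
from h import *
np.set_printoptions(precision=4,suppress=True)
snap('wrist','w0'); 
Z=dict(tray_bars=.018,tray_bobs=.01,tray_collars=.01,stick_1_mid=.007,bob_mid=.023,collar_mid=.009,oil_can=.06)
for n,z in Z.items():
    for r in models.spot_in(n,'wrist')[:3]:
        print(n,round(r['score'],2),np.round(r['centre']),ray('wrist',*r['centre'],z)[:2])
im=cv2.imread('pics/w0.png'); cv2.imwrite('pics/w0b.png',cv2.resize(im,None,fx=1.56,fy=1.56,interpolation=cv2.INTER_CUBIC))
E
```

```text
tray_bars 0.85 [98. 19.] [0.602  0.2286]
tray_bobs 0.63 [ 88. 294.] [ 0.6176 -0.1846]
tray_collars 0.69 [ 86. 140.] [0.6178 0.0408]
stick_1_mid 0.66 [ 93. 428.] [ 0.6077 -0.3918]
stick_1_mid 0.61 [175. 228.] [ 0.4825 -0.0882]
bob_mid 0.97 [197. 332.] [ 0.4485 -0.254 ]
collar_mid 0.76 [172. 146.] [0.4884 0.0412]
oil_can 0.76 [ 94. 430.] [ 0.6029 -0.3667]
```

View pics/w0b.png

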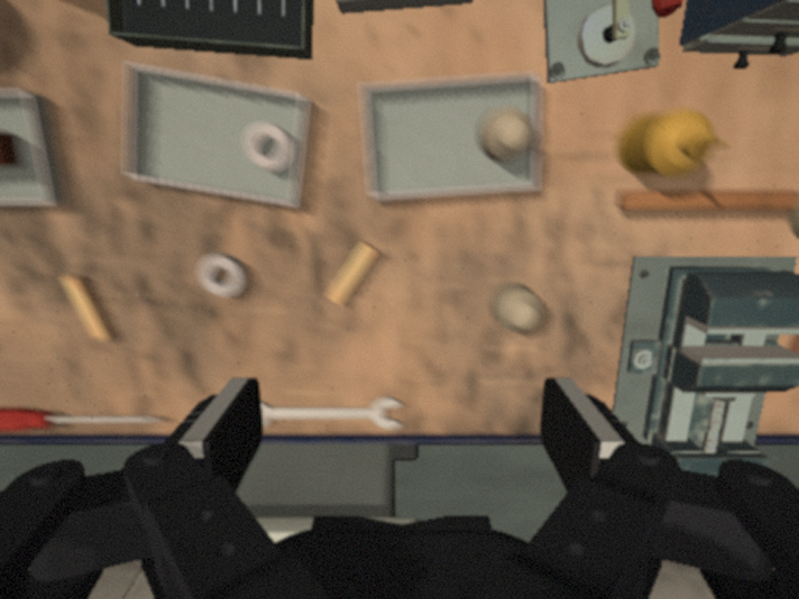

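The wrist picture (at 1.56×) shows the bobs tray with its bob at the -y end, (507,133), and the collars tray with its collar at (268,147). The loose bob is at (518,307), the collar at (221,275), and the sticks at (352,273) and (86,307). I'll check the scale with the tray corners.

```bash
python3 - <<'E'
from h import *
np.set_printoptions(precision=4,suppress=True)
k=.64
def f(u,v,z): return ray('wrist',v*k,u*k,z)[:2]
for nm,cs in dict(bobs=[(358,86),(540,77),(543,190),(372,199)],coll=[(127,64),(311,100),(300,208),(123,181)]).items():
    P=np.array([f(*c,.018) for c in cs]); print(nm,P.tolist(),[round(np.linalg.norm(P[i]-P[i-1])*1000) for i in range(4)],P.mean(0))
    L=(P[0]+P[3]-P[1]-P[2])/2; print('y axis yaw',np.degrees(np.arctan2(L[1],L[0])))
print('bob in tray',f(507,133,.04),'collar in tray',f(268,147,.018))
print('bob',f(518,307,.035),'collar',f(221,275,.018))
for a,b in [((368,244),(337,303)),((68,277),(104,338))]:
    A,B=f(*a,.012),f(*b,.012); print('stick',A,B,(A+B)/2,np.linalg.norm(A-B),np.degrees(np.arctan2(*(A-B)[::-1])))
E
```

```text
bobs [[0.6579726903907845, -0.09695321260846256], [0.664779431845454, -0.26172888937742234], [0.5653044965788543, -0.27213693788859733], [0.5575183898025259, -0.10755654133093724]] [101, 165, 100, 165] [ 0.6114 -0.1846]
y axis yaw 92.53695679635258
coll [[0.6769895094121492, 0.10995050690551003], [0.6463674870823687, -0.053593864704391384], [0.5492574001939254, -0.03745086202519264], [0.5753386630333279, 0.13027038204231817]] [104, 166, 98, 170] [0.612  0.0373]
y axis yaw 80.28672179259391
bob in tray [ 0.6156 -0.2299] collar in tray [ 0.6057 -0.0109]
bob [ 0.4532 -0.2511] collar [0.4831 0.0465]
stick [ 0.513  -0.1022] [ 0.4516 -0.0686] [ 0.4823 -0.0854] 0.07003922312287196 -28.729810304522015
stick [0.4804 0.2057] [0.414  0.1804] [0.4472 0.193 ] 0.0710033129702026 20.81410010306415
```

Call:
carry_out(
  deltas=[
    [[11.8, 6.7, 20.9], -90],
    [[11.8, 6.7, 20.9], -90],
    [[11.8, 6.7, 20.9], -90],
    [[11.8, 6.7, 20.9], -90],
    [[11.8, 6.7, 20.9], -90],
    [[11.8, 6.7, 20.9], -90],
    [[11.8, 6.7, 20.9], -90],
    [[11.8, 6.7, 20.9], -90],
    [[11.8, 6.7, 20.9], -90],
    [[11.8, 6.7, 20.9], -90],
  ],
)

```text
t: 3.9
eef_pos: [0.4466, -0.2563, 0.149]
tool_rot: [0.0, 1.0, -0.003, -0.001]
contact_force: [0.0, 0.6, -0.1]
gripper_width: 0.999
```

```bash
python3 - <<'E'
from h import *
np.set_printoptions(precision=4,suppress=True)
im=snap('wrist','w1')
for r in models.spot_in('bob_mid','wrist')[:3]:
    print(r['score'],r['centre'],ray('wrist',*r['centre'],.023)[:2],ray('wrist',*r['centre'],.03)[:2])
go([.45,-.252,.15],0)
E
```

```text
0.62 [190.0, 258.2] [ 0.4484 -0.2532] [ 0.4484 -0.2513]
at [ 0.447  -0.2559  0.1491] h -0.4 -> delta [ 0.3  -0.39 -0.09] turn -0.4
```

View pics/w1.png

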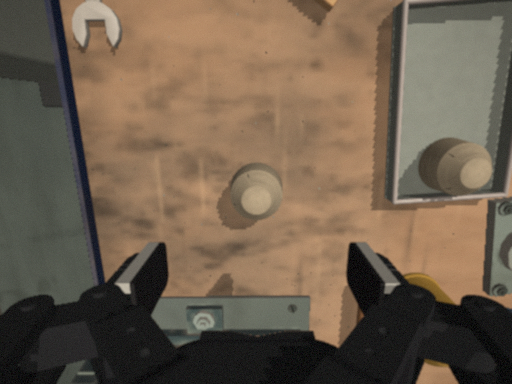

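The loose bob is in the middle of the wrist view, with its top face at about pixel (258,200). The vise plate starts at row 297, clear of the fingers.

```bash
python3 - <<'E'
from h import *
a=ray('wrist',200,258,.046);b=ray('wrist',163,257,.0);print(a,b)
go([.4484,a[1]/2+(b[1]-.024)/2,.025],0)
E
```

```text
[ 0.44812885 -0.25521282  0.046     ] [ 0.44751781 -0.23366371  0.        ]
at [ 0.447  -0.2559  0.1491] h -0.4 -> delta [ 0.16  0.05 12.41] turn -0.4
```

Call:
carry_out(
  deltas=[
    [[0.15, 0.05, 6], 0],
    [[0.15, 0.05, 10], 0],
    [[0.15, 0.05, 12.3], 0],
    [[0.15, 0.05, 12.3], 0],
    [[0.15, 0.05, 12.3], 0],
  ],
)

```text
t: 4.62
eef_pos: [0.449, -0.2568, 0.027]
tool_rot: [0.001, 1.0, -0.003, 0.0]
contact_force: [0.9, -0.0, 0.5]
gripper_width: 0.994
```

Call:
carry_out(
  deltas=[
    [[0, 0, 0], 0],
    [[0, 0, 0], 0],
    [[0, 0, 0], 0],
    [[0, 0, 0], 0],
    [[0, 0, 0], 0],
    [[0, 0, 0], 0],
    [[0, 0, 0], 0],
    [[0, 0, 0], 0],
  ],
  hand=0.3,
  newtons=25,
)

```text
t: 5.62
eef_pos: [0.4493, -0.2572, 0.0281]
tool_rot: [0.001, 1.0, -0.004, 0.0]
contact_force: [-2.0, 1.3, 9.1]
gripper_width: 0.514
```

Call:
carry_out(
  deltas=[
    [[0, 0, -6], 0],
    [[0, 0, -12], 0],
    [[8, -5, -12], 10],
    [[16, -10, -12], 20],
    [[16, -10, -12], 30],
    [[16, -10, -12], 40],
    [[16, -10, -12], 50],
    [[16, -10, -12], 60],
    [[16, -10, -12], 70],
    [[16, -10, -12], 80],
  ],
)

```text
t: 6.88
eef_pos: [0.6097, -0.158, 0.1481]
tool_rot: [0.001, 0.762, -0.648, 0.001]
contact_force: [0.8, 0.5, -0.7]
gripper_width: 0.513
```

```bash
python3 - <<'E'
from h import *
im=snap('wrist','w2'); go([.61,-.159,.15],92.5)
for r in models.spot_in('tray_bobs','wrist')[:3]+models.spot_in('bob_mid','wrist')[:3]: print(r['score'],r['centre'],ray('wrist',*r['centre'],.023)[:2])
E
```

```text
at [ 0.6098 -0.1578  0.1482] h -81.1 -> delta [ 0.12 -0.   -0.18] turn 6.4
0.74 [180.6, 299.2] [ 0.62625435 -0.19056084]
0.77 [255.4, 257.3] [ 0.55098118 -0.16721803]
```

View pics/w2.png

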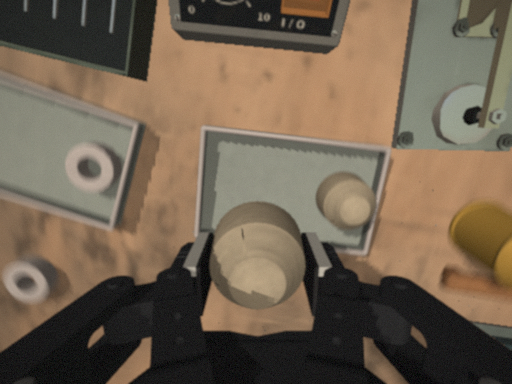

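The bob is held upright at about pixel (257,258), over the free end of its tray. The tray's outer corners are at (203,127), (390,150) and (366,254). I'll fit the tray pose to them.

```bash
cat >> h.py <<'E'
from scipy.optimize import least_squares
def fit(cam,pts,x0,c=None):
    """pts: list of (local xyz m, (col,row)); x0 x,y,yaw(deg of local x)"""
    c=c or get_calibration(cam)
    def res(p):
        a=np.radians(p[2]); ca,sa=np.cos(a),np.sin(a); out=[]
        for l,(u,v) in pts:
            r,cc=pix(cam,[p[0]+ca*l[0]-sa*l[1],p[1]+sa*l[0]+ca*l[1],l[2]],c); out+=[cc-u,r-v]
        return out
    s=least_squares(res,x0); print('fit',s.x.round(4),'res px',s.fun.round(1)); return s.x
E
python3 - <<'E'
from h import *
t=fit('wrist',[((.05,.08,.018),(203,127)),((.05,-.08,.018),(390,150)),((-.05,-.08,.018),(366,254)),((0,-.05,.049),(354,208))],[.61,-.184,2])
a=np.radians(t[2]); d=.027; p=[t[0]-np.sin(a)*d,t[1]+np.cos(a)*d]; print(p); go([*p,.0325],t[2]+90)
E
```

```text
fit [ 0.6118 -0.1847  3.2763] res px [-1.8 -1.2  0.5 -2.4 -0.2  0.4  1.4  3.5]
[np.float64(0.6102170120338116), np.float64(-0.15769875434318295)]
at [ 0.6098 -0.1579  0.1481] h -80.2 -> delta [-0.04 -0.03 11.56] turn 6.5
```

Call:
carry_out(
  deltas=[
    [[-0.04, -0.03, 5], 6.5],
    [[-0.04, -0.03, 9], 6.5],
    [[-0.04, -0.03, 11], 6.5],
    [[-0.04, -0.03, 11.5], 6.5],
    [[-0.04, -0.03, 11.6], 6.5],
    [[-0.04, -0.03, 11.6], 6.5],
    [[-0.04, -0.03, 11.6], 6.5],
  ],
)

```text
t: 7.9
eef_pos: [0.6109, -0.1579, 0.0333]
tool_rot: [0.0, 0.727, -0.687, 0.002]
contact_force: [-0.1, -0.3, -0.3]
gripper_width: 0.512
```

Call:
carry_out(
  deltas=[
    [[0, 0, 0.25], 0],
    [[0, 0, 0.3], 0],
    [[0, 0, 0.3], 0],
  ],
)

```text
t: 8.28
eef_pos: [0.6115, -0.158, 0.0312]
tool_rot: [-0.0, 0.727, -0.687, 0.003]
contact_force: [-1.5, -0.5, 5.8]
gripper_width: 0.515
```

Call:
carry_out(
  deltas=[
    [[0, 0, 0], 0],
    [[0, 0, 0], 0],
    [[0, 0, 0], 0],
    [[0, 0, 0], 0],
  ],
  hand=0.66,
)

```text
t: 8.78
eef_pos: [0.6114, -0.158, 0.031]
tool_rot: [-0.0, 0.727, -0.687, 0.002]
contact_force: [0.1, 0.2, 0.8]
gripper_width: 0.66
```

Call:
carry_out(
  deltas=[
    [[0, 0, -3], 0],
    [[0, 0, -6], 0],
    [[0, 0, -9], 0],
    [[0, 0, -11.5], 0],
    [[0, 0, -11.5], 0],
  ],
)

```text
t: 9.4
eef_pos: [0.6124, -0.1579, 0.1481]
tool_rot: [-0.001, 0.727, -0.687, 0.004]
contact_force: [-0.0, 0.6, 0.3]
gripper_width: 0.661
```

```bash
python3 - <<'E'
from h import *
im=snap('wrist','w3'); 
for r in models.spot_in('bob_mid','wrist')[:3]: print(r['score'],r['centre'],ray('wrist',*r['centre'],.03)[:2])
for r in models.spot_in('collar_mid','wrist')[:3]: print(r['score'],r['centre'],ray('wrist',*r['centre'],.01)[:2])
go([.485,.045,.15],0)
E
```

```text
0.86 [190.1, 256.6] [ 0.61550294 -0.15593844]
0.81 [296.2, 40.8] [0.4896211  0.05076065]
at [ 0.6102 -0.1575  0.1449] h -86.7 -> delta [-20.94  11.34  -0.59] turn -86.7
```

View pics/w3.png

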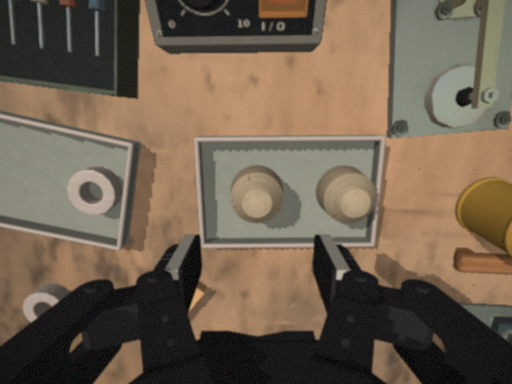

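The bob stands upright in its tray, with its top at (258,203) and the fixed bob's top at (349,200), and a gap between them. Next is the collar.

Call:
carry_out(
  deltas=[
    [[-20.9, 11.3, -0.3], 0],
    [[-20.9, 11.3, -0.3], 0],
    [[-20.9, 11.3, -0.3], 0],
    [[-20.9, 11.3, -0.3], 0],
    [[-20.9, 11.3, -0.3], 0],
    [[-20.9, 11.3, -0.3], 0],
  ],
  hand=0.75,
)

```text
t: 10.3
eef_pos: [0.4853, 0.0441, 0.1464]
tool_rot: [0.001, 0.727, -0.687, 0.001]
contact_force: [-0.2, -0.2, -0.0]
gripper_width: 0.751
```

```bash
cat > circ.py <<'E'
from h import *
E
python3 - <<'E'
from h import *
im=snap('wrist','w4'); 
for r in models.spot_in('collar_mid','wrist')[:3]: print(r['score'],r['centre'],ray('wrist',*r['centre'],.012)[:2])
cv2.imwrite('pics/w4c.png',cv2.resize(cv2.imread('pics/w4.png')[120:330,130:390],None,fx=3,fy=3,interpolation=cv2.INTER_CUBIC)[:600])
go([.485,.045,.15],-87)
E
```

```text
0.88 [201.1, 250.5] [0.47491483 0.04957362]
at [0.4858 0.0433 0.1466] h -86.8 -> delta [-0.17  0.07 -0.34] turn 0.2
```

View pics/w4c.png

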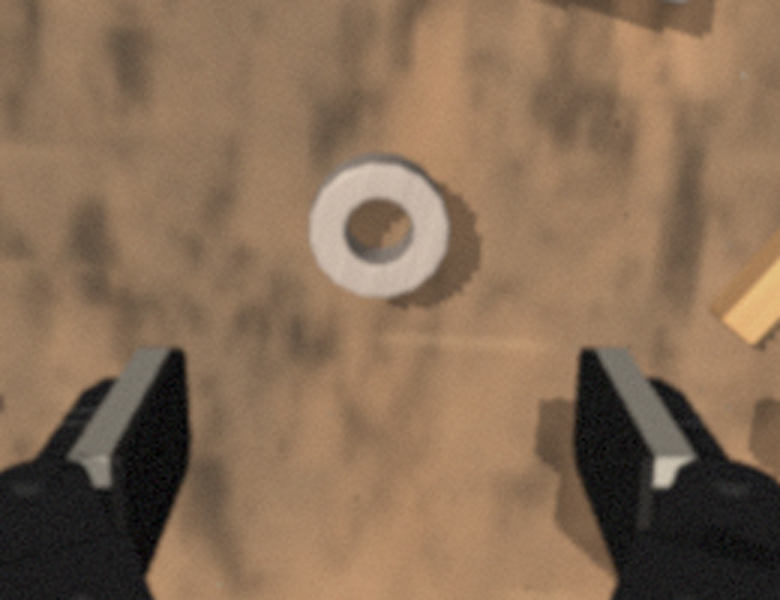

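```bash
python3 - <<'E'
from h import *
p=ray('wrist',196.7,256.3,.018); print(p)
go([p[0],p[1],.05],-87);go([p[0],p[1],.021],-87)
E
```

```text
[0.48105512 0.04467248 0.018     ]
at [0.4858 0.0433 0.1466] h -86.8 -> delta [-0.19  0.48  9.66] turn 0.2
at [0.4858 0.0433 0.1466] h -86.8 -> delta [-0.2   0.48 12.56] turn 0.2
```

Call:
carry_out(
  deltas=[
    [[-0.2, 0.5, 5], 0],
    [[-0.2, 0.5, 9.5], 0],
    [[-0.2, 0.5, 11.5], 0],
    [[-0.2, 0.5, 12.5], 0],
    [[-0.2, 0.5, 12.7], 0],
    [[-0.2, 0.5, 12.7], 0],
    [[-0.2, 0.5, 12.7], 0],
  ],
  hand=0.64,
)

```text
t: 11.28
eef_pos: [0.4816, 0.0446, 0.0204]
tool_rot: [0.0, 0.726, -0.687, 0.002]
contact_force: [-0.2, 0.4, -0.3]
gripper_width: 0.643
```

Call:
carry_out(
  deltas=[
    [[0, 0, 0], 0],
    [[0, 0, 0], 0],
    [[0, 0, 0], 0],
    [[0, 0, 0], 0],
    [[0, 0, 0], 0],
  ],
  hand=0.3,
  newtons=40,
)

```text
t: 11.9
eef_pos: [0.4818, 0.0447, 0.0212]
tool_rot: [-0.0, 0.726, -0.687, 0.002]
contact_force: [-2.0, -1.3, 6.2]
gripper_width: 0.472
```

Call:
carry_out(
  deltas=[
    [[0, 0, -4], 0],
    [[0, 0, -9], 0],
    [[0, -3, -12.9], 0],
    [[-0.8, -9, -12.9], 5],
    [[-0.8, -13.2, -12.9], 10],
    [[-0.8, -13.2, -12.9], 12],
    [[-0.8, -13.2, -12.9], 12],
    [[-0.8, -13.2, -12.9], 12],
  ],
)

```text
t: 12.9
eef_pos: [0.6113, 0.0602, 0.1505]
tool_rot: [-0.0, -0.651, 0.759, -0.002]
contact_force: [-0.6, 0.7, -0.7]
gripper_width: 0.473
```

```bash
python3 - <<'E'
from h import *
im=snap('wrist','w5'); go([.613,.060,.15],80.5)
for r in models.spot_in('tray_collars','wrist')[:2]+models.spot_in('collar_mid','wrist')[:2]: print(r['score'],r['centre'],ray('wrist',*r['centre'],.018)[:2])
E
```

```text
at [0.6115 0.0602 0.1506] h -98.8 -> delta [-0.01 -0.15  0.06] turn 0.7
0.98 [174.5, 289.0] [0.62203211 0.03149076]
0.7 [265.1, 252.2] [0.54020585 0.07721724]
```

View pics/w5.png

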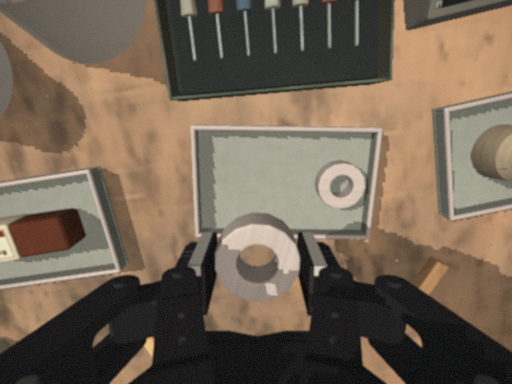

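The collar is held level at (257,257). The tray's corners are at (192,127), (381,129), (369,240) and (197,236), and the fixed collar's top is at (341,185).

```bash
python3 - <<'E'
from h import *
t=fit('wrist',[((.05,.08,.018),(192,127)),((.05,-.08,.018),(381,129)),((-.05,-.08,.018),(369,240)),((-.05,.08,.018),(197,236)),((0,-.05,.021),(341,185))],[.61,.04,-9])
a=np.radians(t[2]); d=.02; p=[t[0]-np.sin(a)*d,t[1]+np.cos(a)*d]; print(p); go([*p,.0255],t[2]+90)
E
```

```text
fit [ 0.6129  0.0366 -9.5527] res px [-0.8 -0.6  0.9 -0.4 -0.3 -1.4 -0.8  0.9  1.   1.8]
[np.float64(0.6162436450787382), np.float64(0.05635682264915049)]
at [0.612  0.0602 0.1508] h -98.8 -> delta [ 0.28 -0.43 12.53] turn 0.7
```

Call:
carry_out(
  deltas=[
    [[0.3, -0.4, 5], 0.7],
    [[0.3, -0.4, 9], 0.7],
    [[0.3, -0.4, 11.5], 0.7],
    [[0.3, -0.4, 12.4], 0.7],
    [[0.3, -0.4, 12.5], 0.7],
    [[0.3, -0.4, 12.5], 0.7],
    [[0.3, -0.4, 12.6], 0.7],
    [[0.3, -0.4, 12.6], 0.7],
  ],
)

```text
t: 14.05
eef_pos: [0.6163, 0.0563, 0.0254]
tool_rot: [0.001, -0.646, 0.763, -0.003]
contact_force: [0.0, 0.3, -1.5]
gripper_width: 0.476
```

Call:
carry_out(
  deltas=[
    [[0, 0, 0.05], 0],
    [[0, 0, 0.1], 0],
    [[0, 0, 0.15], 0],
    [[0, 0, 0.15], 0],
  ],
)

```text
t: 14.55
eef_pos: [0.6163, 0.0562, 0.0243]
tool_rot: [0.001, -0.646, 0.763, -0.003]
contact_force: [-1.5, -1.1, 4.3]
gripper_width: 0.478
```

Call:
carry_out(
  deltas=[
    [[0, 0, 0], 0],
    [[0, 0, 0], 0],
    [[0, 0, 0], 0],
    [[0, 0, 0], 0],
  ],
  hand=0.62,
)

```text
t: 15.05
eef_pos: [0.6163, 0.0562, 0.0242]
tool_rot: [0.001, -0.646, 0.763, -0.003]
contact_force: [-0.3, -0.3, -0.4]
gripper_width: 0.623
```

Call:
carry_out(
  deltas=[
    [[0, 0, -3], 0],
    [[0, 0, -6], 0],
    [[0, 0, -9], 0],
    [[0, 0, -12.5], 0],
    [[0, 0, -12.5], 0],
  ],
)

```text
t: 15.68
eef_pos: [0.6178, 0.057, 0.1523]
tool_rot: [0.003, -0.646, 0.763, -0.004]
contact_force: [-0.6, -0.2, -0.6]
gripper_width: 0.621
```

```bash
python3 - <<'E'
from h import *
im=snap('wrist','w6')
for r in models.spot_in('collar_mid','wrist')[:3]: print(r['score'],r['centre'],ray('wrist',*r['centre'],.014)[:2])
go([.4823,-.0854,.15],-28.7-90)
E
```

```text
0.67 [197.2, 251.4] [0.60994365 0.06388108]
at [0.6156 0.0566 0.1491] h -99.5 -> delta [16.21 10.8  -0.11] turn 19.2
```

Call:
carry_out(
  deltas=[
    [[16.2, 10.8, 0], 10],
    [[16.2, 10.8, 0], 19.2],
    [[16.2, 10.8, 0], 19.2],
    [[16.2, 10.8, 0], 19.2],
    [[16.2, 10.8, 0], 19.2],
    [[16.2, 10.8, 0], 19.2],
  ],
  hand=0.4,
)

```text
t: 16.52
eef_pos: [0.4833, -0.0839, 0.1486]
tool_rot: [0.001, -0.51, 0.86, -0.002]
contact_force: [-0.2, 0.4, -0.8]
gripper_width: 0.392
```

```bash
python3 - <<'E'
from h import *
im=snap('wrist','w7')
for r in models.spot_in('stick_1_mid','wrist')[:3]: print(r['score'],r['centre'],ray('wrist',*r['centre'],.01)[:2])
im7=cv2.imread('pics/w7.png'); a=cv2.resize(im7[110:330,130:390],None,fx=2,fy=2,interpolation=cv2.INTER_CUBIC)
b=cv2.imread('pics/w6.png')[100:320,150:400]
cv2.imwrite('pics/w7c.png',np.hstack([a,np.pad(b,((0,220),(0,0),(0,0)))]))
go([.4823,-.0854,.15],-118.7)
E
```

```text
0.69 [185.8, 264.9] [ 0.48260526 -0.09008898]
at [ 0.4832 -0.084   0.1487] h -118.6 -> delta [ 0.17  0.01 -0.13] turn 0.1
```

View pics/w7c.png

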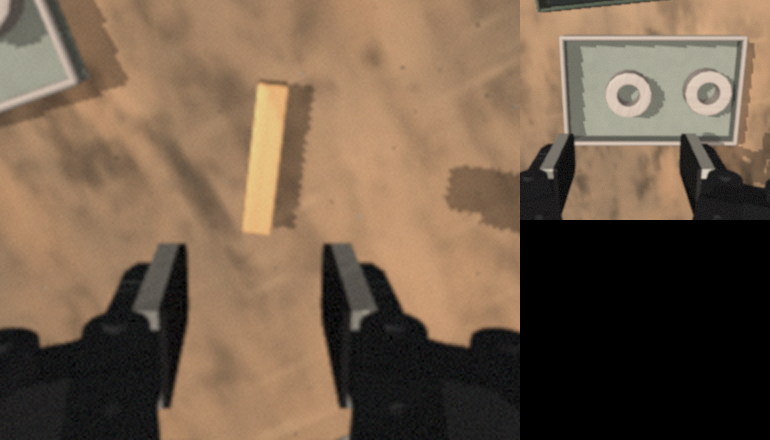

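The small inset shows the collar lying flat in its tray beside the fixed one. The stick's top face has crop corners (258,83), (288,84), (268,234) and (242,232).

```bash
python3 - <<'E'
from h import *
q=lambda u,v:(130+u/2,110+v/2)
t=fit('wrist',[((.035,.007,.014),q(258,83)),((.035,-.007,.014),q(288,84)),((-.035,-.007,.014),q(268,234)),((-.035,.007,.014),q(242,232))],[.482,-.085,-28])
go([t[0],t[1],.021],t[2]-90)
E
```

```text
fit [  0.4811  -0.0861 -34.9393] res px [-0.6 -0.9  0.5  0.3  1.1  0.6 -1.   0.1]
at [ 0.4832 -0.084   0.1487] h -118.6 -> delta [ 0.29  0.16 12.77] turn 6.3
```

Call:
carry_out(
  deltas=[
    [[0.3, 0.2, 5], 6.3],
    [[0.3, 0.2, 9.5], 6.3],
    [[0.3, 0.2, 11.5], 6.3],
    [[0.3, 0.2, 12.5], 6.3],
    [[0.3, 0.2, 12.65], 6.3],
    [[0.3, 0.2, 12.65], 6.3],
    [[0.3, 0.2, 12.65], 6.3],
  ],
)

```text
t: 17.5
eef_pos: [0.4813, -0.086, 0.023]
tool_rot: [0.002, -0.463, 0.887, -0.003]
contact_force: [-0.2, 0.5, -0.0]
gripper_width: 0.398
```

Call:
carry_out(
  deltas=[
    [[0, 0, 0], 0],
    [[0, 0, 0], 0],
    [[0, 0, 0], 0],
    [[0, 0, 0], 0],
    [[0, 0, 0], 0],
  ],
  hand=0.05,
  newtons=25,
)

```text
t: 18.12
eef_pos: [0.4818, -0.0861, 0.0238]
tool_rot: [0.003, -0.462, 0.887, -0.003]
contact_force: [-0.9, -0.6, 6.5]
gripper_width: 0.149
```

Call:
carry_out(
  deltas=[
    [[0, 0, -5], 0],
    [[0, 0, -10], 0],
    [[-6, 2.5, -14.6], -10],
    [[-12, 5, -14.6], -20],
    [[-18, 7.5, -14.6], -30],
    [[-24, 10, -14.6], -35],
    [[-30, 12.5, -14.6], -35],
    [[-34.6, 14.5, -14.6], -35],
    [[-34.6, 14.5, -14.6], -35],
    [[-34.6, 14.5, -14.6], -35],
  ],
)

```text
t: 19.38
eef_pos: [0.5594, 0.2815, 0.1689]
tool_rot: [-0.001, 0.708, -0.706, 0.004]
contact_force: [0.0, -0.5, 0.2]
gripper_width: 0.151
```

```bash
python3 - <<'E'
from h import *
im=snap('wrist','w8'); go([.56,.28,.17],-90)
for r in models.spot_in('tray_bars','wrist')[:2]+models.spot_in('stick_1_mid','wrist')[:3]: print(r['score'],r['centre'],ray('wrist',*r['centre'],.018)[:2])
E
```

```text
at [0.5597 0.2796 0.1689] h -90.0 -> delta [-0.04 -0.04 -0.11] turn 0.0
0.78 [133.1, 255.0] [0.60935796 0.28088776]
0.58 [243.3, 258.9] [0.50135385 0.27741149]
```

View pics/w8.png

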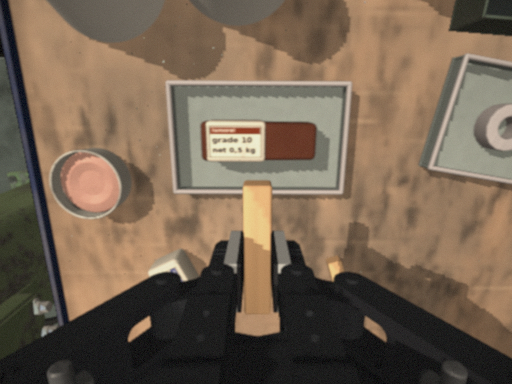

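The stick is held squarely, at (257,255). The bars tray has its corners at (167,82), (351,82), (344,194) and (175,193), and the fixed bar's top is centred near (260,141).

```bash
python3 - <<'E'
from h import *
c=get_calibration('wrist')
# bar outline by colour/edges: red-brown pixels incl. label
im=cv2.imread('pics/w8.png'); hsv=cv2.cvtColor(im,cv2.COLOR_BGR2HSV); roi=np.zeros(im.shape[:2],np.uint8); roi[112:168,190:330]=1
floor=np.median(im[95:110,200:320].reshape(-1,3),0); b=im.astype(int)
m=((b[...,2]-b[...,0]>18)&(roi>0)).astype(np.uint8); m=cv2.morphologyEx(m,cv2.MORPH_CLOSE,np.ones((5,5)))
x=cv2.boundingRect(m); print('bar bbox',x, cv2.minAreaRect(cv2.findNonZero(m)))
t=fit('wrist',[((.05,.08,.018),(167,82)),((.05,-.08,.018),(351,82)),((-.05,-.08,.018),(344,194)),((-.05,.08,.018),(175,193))],[.61,.28,0])
a=np.radians(t[2]); R2=lambda l:[t[0]+np.cos(a)*l[0]-np.sin(a)*l[1],t[1]+np.sin(a)*l[0]+np.cos(a)*l[1],l[2]]
for l in [(.0175,.05,.034),(.0175,-.05,.034),(-.0175,-.05,.034),(-.0175,.05,.034),(0,0,.034)]: print('pred bar px (row,col)',np.round(pix('wrist',R2(l)),1))
go(R2((0,-.03,.075)),t[2]-90); go(R2((0,.03,.075)),t[2]-90)
E
```

```text
bar bbox (190, 112, 140, 56) ((259.99365234375, 139.10765075683594), (53.63312911987305, 139.4218292236328), 88.39399719238281)
fit [ 0.6028  0.277  -0.1376] res px [-0.1 -0.1  0.8  0.  -0.9 -0.5  0.1  0.6]
pred bar px (row,col) [121.2 200.2]
pred bar px (row,col) [121.2 318.9]
pred bar px (row,col) [162.4 316.7]
pred bar px (row,col) [162.4 202.2]
pred bar px (row,col) [142.2 259.6]
at [0.56   0.2784 0.1691] h -90.1 -> delta [ 3.09 -4.21  9.46] turn 0.1
at [0.56   0.2784 0.1691] h -90.1 -> delta [-2.91 -4.21  9.43] turn 0.1
```

Call:
carry_out(
  deltas=[
    [[3.1, -4.2, 4], 0.1],
    [[3.1, -4.2, 8], 0.1],
    [[3.1, -4.2, 10], 0.1],
    [[3.1, -4.2, 10.7], 0.1],
    [[3.1, -4.2, 10.9], 0.1],
    [[3.1, -4.2, 10.9], 0.1],
    [[3.1, -4.2, 10.9], 0.1],
  ],
)

```text
t: 20.4
eef_pos: [0.6033, 0.2474, 0.0618]
tool_rot: [0.002, -0.706, 0.708, -0.005]
contact_force: [-0.3, 0.1, -0.2]
gripper_width: 0.149
```

Call:
carry_out(
  deltas=[
    [[0, 0, 0.05], 0],
    [[0, 0, 0.1], 0],
    [[0, 0, 0.15], 0],
    [[0, 0, 0.2], 0],
  ],
)

```text
t: 20.9
eef_pos: [0.6032, 0.2474, 0.0597]
tool_rot: [0.002, -0.706, 0.708, -0.004]
contact_force: [0.0, 0.2, -0.9]
gripper_width: 0.152
```

Call:
carry_out(
  deltas=[
    [[0, 0, 0.1], 0],
    [[0, 0, 0.15], 0],
    [[0, 0, 0.2], 0],
    [[0, 0, 0.25], 0],
    [[0, 0, 0.25], 0],
  ],
)

```text
t: 21.52
eef_pos: [0.6033, 0.2474, 0.0573]
tool_rot: [0.002, -0.706, 0.708, -0.004]
contact_force: [-0.4, 0.1, 1.1]
gripper_width: 0.151
```

Call:
carry_out(
  deltas=[
    [[0, 0, 0.05], 0],
    [[0, 0, 0.1], 0],
    [[0, 0, 0.1], 0],
  ],
)

```text
t: 21.9
eef_pos: [0.6033, 0.2474, 0.0571]
tool_rot: [0.002, -0.706, 0.708, -0.005]
contact_force: [-2.5, -0.9, 7.8]
gripper_width: 0.15
```

Call:
carry_out(
  deltas=[
    [[0, 0, 0], 0],
    [[0, 0, 0], 0],
    [[0, 0, 0], 0],
    [[0, 0, 0], 0],
  ],
  hand=0.35,
)

```text
t: 22.4
eef_pos: [0.6033, 0.2473, 0.057]
tool_rot: [0.002, -0.706, 0.708, -0.005]
contact_force: [0.3, -0.0, -0.1]
gripper_width: 0.351
```

Call:
carry_out(
  deltas=[
    [[0, 0, -2], 0],
    [[0, 0, -5], 0],
    [[0, 0, -9.4], 0],
    [[0, 0, -9.4], 0],
  ],
)

```text
t: 22.9
eef_pos: [0.6051, 0.2492, 0.1566]
tool_rot: [0.006, -0.706, 0.708, -0.006]
contact_force: [0.4, 0.0, -0.6]
gripper_width: 0.349
```

```bash
python3 - <<'E'
from h import *
im=snap('wrist','w9')
for r in models.spot_in('stick_1_mid','wrist')[:3]: print(r['score'],r['centre'],ray('wrist',*r['centre'],.045)[:2],ray('wrist',*r['centre'],.01)[:2])
go([.4472,.193,.15],20.8-90)
E
```

```text
0.6 [195.8, 260.9] [0.60595542 0.24586305] [0.59628778 0.2453238 ]
at [0.6028 0.2479 0.1525] h -90.2 -> delta [ 5.53 15.55  0.1 ] turn -21.0
```

Stick 1 is placed; the network puts it at (0.606, 0.246), as planned. Next is stick 2.

Call:
carry_out(
  deltas=[
    [[5.5, 15.5, 0], -10],
    [[5.5, 15.5, 0], -21],
    [[5.5, 15.5, 0], -21],
    [[5.5, 15.5, 0], -21],
    [[5.5, 15.5, 0], -21],
  ],
  hand=0.4,
)

```text
t: 23.62
eef_pos: [0.4483, 0.1935, 0.151]
tool_rot: [-0.002, 0.823, -0.568, 0.005]
contact_force: [1.1, 0.3, 0.0]
gripper_width: 0.402
```

```bash
python3 - <<'E'
from h import *
im=snap('wrist','w10')
for r in models.spot_in('stick_1_mid','wrist')[:3]: print(r['score'],r['centre'],ray('wrist',*r['centre'],.014)[:2])
a=cv2.resize(cv2.imread('pics/w10.png')[110:330,130:390],None,fx=2,fy=2,interpolation=cv2.INTER_CUBIC)
b=cv2.imread('pics/w9.png')[100:320,150:400]
cv2.imwrite('pics/w10c.png',np.hstack([a,np.pad(b,((0,220),(0,0),(0,0)))]))
go([.4472,.193,.15],20.8-90)
E
```

```text
0.59 [8.6, 250.9] [0.58343076 0.25027466]
at [0.4488 0.1938 0.151 ] h -69.2 -> delta [0.02 0.18 0.1 ] turn 0.0
```

View pics/w10c.png

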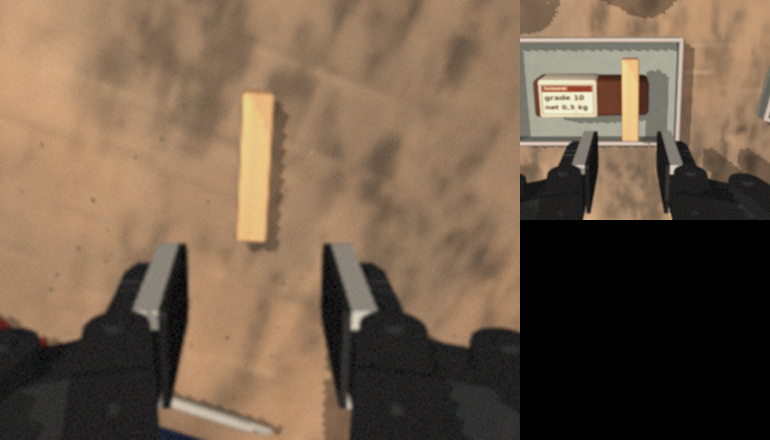

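The inset shows stick 1 lying squarely across the bar. Stick 2's top face has crop corners (243,93), (273,94), (266,242) and (239,241).

```bash
python3 - <<'E'
from h import *
q=lambda u,v:(130+u/2,110+v/2)
t=fit('wrist',[((.035,.007,.014),q(243,93)),((.035,-.007,.014),q(273,94)),((-.035,-.007,.014),q(266,242)),((-.035,.007,.014),q(239,241))],[.447,.193,21])
go([t[0],t[1],.0225],t[2]-90)
E
```

```text
fit [ 0.4452  0.1922 18.7411] res px [-0.5 -0.3  0.5 -0.3  0.7  0.3 -0.7  0.4]
at [0.4488 0.1938 0.151 ] h -69.2 -> delta [-0.06  0.52 12.84] turn 2.1
```

Call:
carry_out(
  deltas=[
    [[-0.05, 0.45, 5], 2.1],
    [[-0.05, 0.45, 9.5], 2.1],
    [[-0.05, 0.45, 11.5], 2.1],
    [[-0.05, 0.45, 12.6], 2.1],
    [[-0.05, 0.45, 12.8], 2.1],
    [[-0.05, 0.45, 12.8], 2.1],
    [[-0.05, 0.45, 12.8], 2.1],
  ],
)

```text
t: 24.6
eef_pos: [0.4465, 0.1927, 0.0238]
tool_rot: [-0.003, 0.813, -0.583, 0.006]
contact_force: [-0.6, 0.4, 0.0]
gripper_width: 0.396
```

Call:
carry_out(
  deltas=[
    [[0, 0, 0], 0],
    [[0, 0, 0], 0],
    [[0, 0, 0], 0],
    [[0, 0, 0], 0],
    [[0, 0, 0], 0],
  ],
  hand=0.05,
)

```text
t: 25.22
eef_pos: [0.447, 0.1928, 0.0245]
tool_rot: [-0.003, 0.813, -0.583, 0.006]
contact_force: [-1.7, -1.9, 7.1]
gripper_width: 0.152
```

Call:
carry_out(
  deltas=[
    [[0, 0, -5], 0],
    [[0, 0, -10], 0],
    [[0, 0, -13], 0],
    [[0, 0, -13], 0],
  ],
)

```text
t: 25.72
eef_pos: [0.4467, 0.1937, 0.157]
tool_rot: [-0.006, 0.812, -0.583, 0.008]
contact_force: [0.4, -0.2, -0.8]
gripper_width: 0.153
```

```bash
python3 - <<'E'
from h import *
go([.603,.307,.15],-90.1)
E
```

```text
at [0.4467 0.1937 0.157 ] h -71.3 -> delta [ -5.73 -18.42   1.  ] turn 18.8
```

Call:
carry_out(
  deltas=[
    [[-5.8, -18.6, 1], 10],
    [[-5.8, -18.6, 1], 18.8],
    [[-5.8, -18.6, 1], 18.8],
    [[-5.8, -18.6, 1], 18.8],
    [[-5.8, -18.6, 1], 18.8],
    [[-5.8, -18.6, 1], 18.8],
  ],
)

```text
t: 26.48
eef_pos: [0.6032, 0.3069, 0.1492]
tool_rot: [0.006, -0.706, 0.708, -0.006]
contact_force: [-0.6, 0.1, -0.2]
gripper_width: 0.153
```

```bash
python3 - <<'E'
from h import *
snap('wrist','w11'); print(tool()[1].round(3)); go([.6045,.307,.0605],-90.1)
E
```

```text
[[-0.002 -1.     0.018]
 [-1.     0.002 -0.001]
 [ 0.001 -0.018 -1.   ]]
at [0.6034 0.307  0.1497] h -90.1 -> delta [-0.    0.05  8.92] turn -0.0
```

View pics/w11.png

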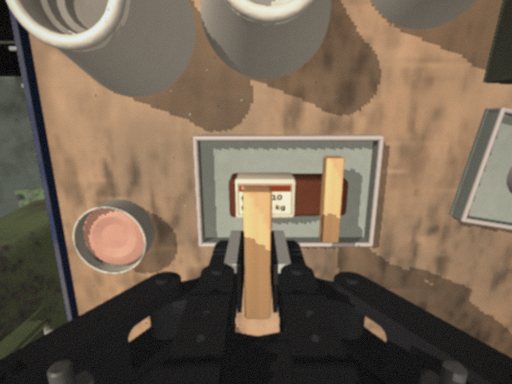

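Stick 2 is held over the free half of the bar and stick 1 lies at (333,199). The cones' edge is beyond x≈0.71, which leaves room to go down.

Call:
carry_out(
  deltas=[
    [[0, 0.05, 4], 0],
    [[0, 0.05, 7], 0],
    [[0, 0.05, 8.6], 0],
    [[0, 0.05, 8.9], 0],
    [[0, 0.05, 9], 0],
    [[0, 0.05, 9.05], 0],
    [[0, 0.05, 9.1], 0],
    [[0, 0.05, 9.15], 0],
  ],
)

```text
t: 27.52
eef_pos: [0.605, 0.3072, 0.0591]
tool_rot: [0.007, -0.706, 0.708, -0.007]
contact_force: [-2.8, -1.4, 7.4]
gripper_width: 0.148
```

Contact is made, so I'll release and rise.

Call:
carry_out(
  deltas=[
    [[0, 0, 0], 0],
    [[0, 0, 0], 0],
    [[0, 0, 0], 0],
    [[0, 0, 0], 0],
  ],
  hand=0.35,
)

```text
t: 28.02
eef_pos: [0.6049, 0.3071, 0.059]
tool_rot: [0.007, -0.706, 0.708, -0.007]
contact_force: [-0.1, -0.0, 0.5]
gripper_width: 0.349
```

Call:
carry_out(
  deltas=[
    [[0, 0, -2], 0],
    [[0, 0, -5], 0],
    [[0, 0, -9.4], 0],
    [[0, 0, -9.4], 0],
  ],
)

```text
t: 28.52
eef_pos: [0.6057, 0.3089, 0.1589]
tool_rot: [0.011, -0.706, 0.708, -0.008]
contact_force: [0.4, 0.4, -1.5]
gripper_width: 0.346
```

```bash
python3 - <<'E'
from h import *
snap('wrist','w12'); print(tool()[1].round(3))
for r in models.spot_in('bar_mid','wrist')[:2]: print(r['score'],r['centre'],ray('wrist',*r['centre'],.02)[:2])
go([.455,.348,.15],-70)
E
```

```text
[[-0.003 -1.     0.023]
 [-1.     0.003  0.002]
 [-0.002 -0.023 -1.   ]]
0.46 [323.8, 219.6] [0.46713066 0.3471058 ]
at [0.6035 0.3073 0.1545] h -90.2 -> delta [-4.03 14.87  0.15] turn -20.2
```

Call:
carry_out(
  deltas=[
    [[-4, 14.9, 0], -10],
    [[-4, 14.9, 0], -18],
    [[-4, 14.9, 0], -18],
    [[-4, 14.9, 0], -18],
    [[-4, 14.9, 0], -18],
    [[-4, 14.9, 0], -18],
  ],
  hand=0.75,
)

```text
t: 29.38
eef_pos: [0.4559, 0.3469, 0.1512]
tool_rot: [-0.006, 0.808, -0.59, 0.008]
contact_force: [-0.1, 0.7, 0.3]
gripper_width: 0.751
```

```bash
python3 - <<'E'
from h import *
im=snap('wrist','w13')
for r in models.spot_in('bar_mid','wrist')[:3]: print(r['score'],r['centre'],ray('wrist',*r['centre'],.02)[:2])
a=cv2.resize(cv2.imread('pics/w13.png')[90:310,130:390],None,fx=2,fy=2,interpolation=cv2.INTER_CUBIC)
b=cv2.imread('pics/w12.png')[100:320,150:400]
cv2.imwrite('pics/w13c.png',np.hstack([a,np.pad(b,((0,220),(0,0),(0,0)))]))
print(tool()[1].round(3)); go([.455,.348,.15],-72)
E
```

```text
0.57 [197.0, 241.3] [0.44847277 0.35998319]
[[ 0.305 -0.952  0.021]
 [-0.952 -0.305  0.   ]
 [ 0.006 -0.02  -1.   ]]
at [0.4556 0.3472 0.1513] h -72.2 -> delta [-0.1   0.04  0.12] turn -0.2
```

View pics/w13c.png

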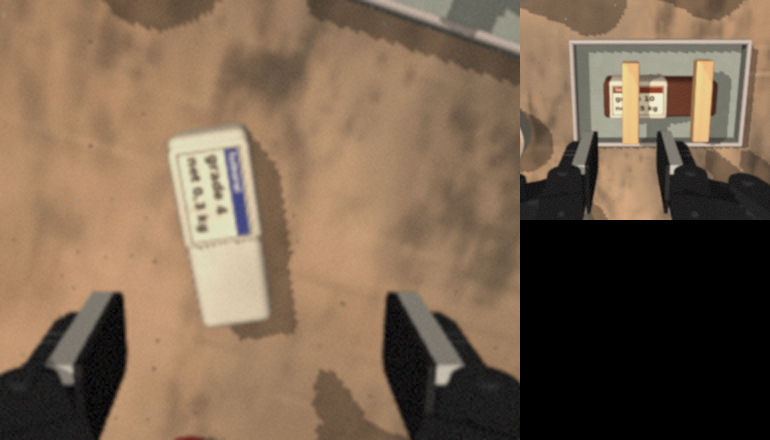

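The inset shows both sticks crosswise on the bar. The loose bar's top face has crop corners (170,141), (245,131), (269,318) and (205,326). I'll fit its pose and check the stick positions from picture w12.

```bash
python3 - <<'E'
from h import *
q=lambda u,v:(130+u/2,90+v/2)
t=fit('wrist',[((.044,.0175,.032),q(170,139)),((.044,-.0175,.032),q(245,129)),((-.044,-.0175,.032),q(269,318)),((-.044,.0175,.032),q(205,326))],[.45,.35,20])
go([t[0],t[1],.03],t[2]-90)
# w12 check
c=get_calibration('wrist'); e,M=tool(); T=np.array(c['world_from_camera']); off=M.T@(T[:3,3]-e); Rc=M.T@T[:3,:3]
M2=np.array([[-.003,-1,.023],[-1,.003,.002],[-.002,-.023,-1]]); e2=np.array([.6035,.3073,.1545]); T2=np.eye(4); T2[:3,:3]=M2@Rc; T2[:3,3]=e2+M2@off; c2=dict(c); c2['world_from_camera']=T2
for col,row,z in [(234,196,.034),(347,198,.034),(260,200,.048),(333,200,.048),(205,240,.018),(374,243,.018),(201,142,.018),(380,142,.018),(260,162,.048),(260,242,.048)]: print(col,ray('wrist',row,col,z,c2).round(4))
E
```

```text
fit [ 0.4439  0.3579 25.4587] res px [-2.7 -1.4  2.2 -2.3  3.8  1.8 -3.2  2.8]
at [0.4556 0.3472 0.1513] h -72.2 -> delta [-1.45  1.03 12.1 ] turn -7.7
234 [0.6048 0.3283 0.034 ]
347 [0.6027 0.2323 0.034 ]
260 [0.6051 0.3063 0.048 ]
333 [0.6049 0.2477 0.048 ]
205 [0.558  0.3578 0.018 ]
374 [0.5544 0.1989 0.018 ]
201 [0.649 0.357 0.018]
380 [0.6484 0.2024 0.018 ]
260 [0.6358 0.3063 0.048 ]
260 [0.5688 0.3064 0.048 ]
```

Call:
carry_out(
  deltas=[
    [[-1.45, 1.1, 4], -7.7],
    [[-1.45, 1.1, 8], -7.7],
    [[-1.45, 1.1, 11], -7.7],
    [[-1.45, 1.1, 12.3], -7.7],
    [[-1.45, 1.1, 12.3], -7.7],
    [[-1.45, 1.1, 12.3], -7.7],
    [[-1.45, 1.1, 12.3], -7.7],
  ],
)

```text
t: 30.35
eef_pos: [0.4439, 0.3582, 0.0291]
tool_rot: [-0.007, 0.845, -0.534, 0.009]
contact_force: [-0.0, 0.1, 0.7]
gripper_width: 0.75
```

Call:
carry_out(
  deltas=[
    [[0, 0, 0], 0],
    [[0, 0, 0], 0],
    [[0, 0, 0], 0],
    [[0, 0, 0], 0],
    [[0, 0, 0], 0],
    [[0, 0, 0], 0],
  ],
  hand=0.2,
  newtons=40,
)

```text
t: 31.1
eef_pos: [0.4444, 0.3586, 0.0301]
tool_rot: [-0.007, 0.845, -0.534, 0.009]
contact_force: [-1.7, -1.0, 6.0]
gripper_width: 0.39
```

Call:
carry_out(
  deltas=[
    [[0, 0, -5], 0],
    [[0, 0, -10], 0],
    [[0, 0, -15], 0],
    [[0, 0, -15], -10],
    [[0, 0, -15], -20],
    [[0, 0, -15], -30],
    [[0, 0, -15], -40],
    [[0, 0, -15], -50],
    [[0, 0, -15], -60],
    [[0, 0, -15], -64.5],
  ],
)

```text
t: 32.35
eef_pos: [0.4407, 0.3578, 0.1799]
tool_rot: [-0.001, 1.0, 0.001, 0.011]
contact_force: [-0.7, -0.7, -2.2]
gripper_width: 0.388
```

```bash
python3 - <<'E'
from h import *
print(tool()[1].round(3)); go([.603,.24,.17],0)
E
```

```text
[[ 1.     0.002  0.023]
 [ 0.002 -1.     0.002]
 [ 0.023 -0.002 -1.   ]]
at [0.4407 0.3578 0.1799] h 0.1 -> delta [16.17 11.82  1.33] turn 0.1
```

Call:
carry_out(
  deltas=[
    [[16.2, 11.8, 1], 0],
    [[16.2, 11.8, 1], 0],
    [[16.2, 11.8, 1], 0],
    [[16.2, 11.8, 1], 0],
    [[16.2, 11.8, 1], 0],
    [[16.2, 11.8, 1], 0],
  ],
)

```text
t: 33.1
eef_pos: [0.6015, 0.2421, 0.1734]
tool_rot: [-0.001, 1.0, 0.003, 0.011]
contact_force: [0.0, 0.7, -1.2]
gripper_width: 0.386
```

```bash
python3 - <<'E'
from h import *
snap('wrist','w14'); print(tool()[1].round(3)); go([.603,.279,.08],0)
E
```

```text
[[ 1.     0.006  0.022]
 [ 0.006 -1.     0.003]
 [ 0.022 -0.003 -1.   ]]
at [0.6015 0.2423 0.1736] h 0.3 -> delta [-0.04 -3.64  9.37] turn 0.3
```

View pics/w14.png

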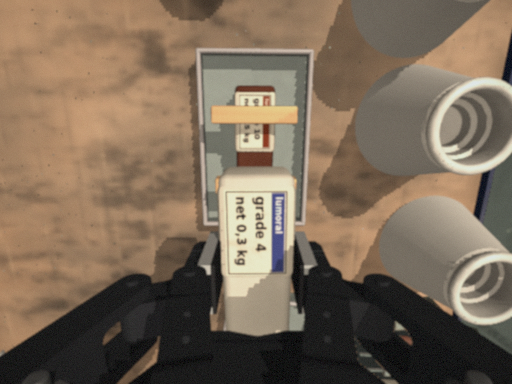

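The held bar is in line with the tool, its axis at column 256, and the tray's corners are at (198,50), (312,49), (303,224) and (207,223). I'll check the tray, the fixed bar and the cone clearance.

```bash
python3 - <<'E'
from h import *
t=fit('wrist',[((-.05,.08,.018),(198,50)),((.05,.08,.018),(312,49)),((.05,-.08,.018),(303,224)),((-.05,-.08,.018),(207,223))],[.603,.278,0])
for n,u,v,z in [('bar end',255.5,87,.034),('bar L',236,100,.034),('bar R',275,100,.034),('stick L',211,115,.048),('stick R',298,115,.048),('cone edge',357,130,0),('cone2 edge',380,245,0),('cone rim',424,130,.12)]: print(n,ray('wrist',v,u,z).round(4))
E
```

```text
fit [0.6037 0.2822 0.2129] res px [-1.6 -1.3  1.5  0.3  2.3  0.  -2.1  1.8]
bar end [0.6034 0.3304 0.034 ]
bar L [0.5871 0.32   0.034 ]
bar R [0.6199 0.3202 0.034 ]
stick L [0.5675 0.308  0.048 ]
stick R [0.6376 0.3083 0.048 ]
cone edge [0.7038 0.2936 0.    ]
cone2 edge [0.7408 0.1704 0.    ]
cone rim [0.7014 0.3012 0.12  ]
```

Call:
carry_out(
  deltas=[
    [[0.03, -3.85, 0], 0.2],
    [[0.03, -3.85, 4], 0.2],
    [[0.03, -3.85, 7], 0.2],
    [[0.03, -3.85, 8.8], 0.2],
    [[0.03, -3.85, 9.3], 0.2],
    [[0.03, -3.85, 9.4], 0.2],
    [[0.03, -3.85, 9.4], 0.2],
  ],
)

```text
t: 34.02
eef_pos: [0.6043, 0.2815, 0.0809]
tool_rot: [-0.002, 1.0, 0.001, 0.012]
contact_force: [0.6, -0.4, -1.3]
gripper_width: 0.385
```

Call:
carry_out(
  deltas=[
    [[-0.05, 0.05, 0.1], 0],
    [[-0.05, 0.05, 0.15], 0],
    [[-0.05, 0.05, 0.2], 0],
    [[-0.05, 0.05, 0.25], 0],
    [[-0.05, 0.05, 0.25], 0],
  ],
)

```text
t: 34.65
eef_pos: [0.604, 0.2812, 0.0792]
tool_rot: [-0.002, 1.0, 0.001, 0.012]
contact_force: [-1.6, -1.4, 5.1]
gripper_width: 0.381
```

Call:
carry_out(
  deltas=[
    [[0, 0, 0.06], 0],
    [[0, 0, 0.06], 0],
  ],
)

```text
t: 34.9
eef_pos: [0.6041, 0.2813, 0.0792]
tool_rot: [-0.002, 1.0, 0.001, 0.012]
contact_force: [-2.3, -2.1, 5.0]
gripper_width: 0.389
```

Call:
carry_out(
  deltas=[
    [[0, 0, 0], 0],
    [[0, 0, 0], 0],
    [[0, 0, 0], 0],
    [[0, 0, 0], 0],
  ],
  hand=0.6,
)

```text
t: 35.4
eef_pos: [0.6041, 0.2813, 0.079]
tool_rot: [-0.002, 1.0, 0.001, 0.012]
contact_force: [-0.1, 0.4, -1.4]
gripper_width: 0.602
```

Call:
carry_out(
  deltas=[
    [[0, 0, -3], 0],
    [[0, 0, -7], 0],
    [[0, 0, -12], 0],
    [[0, 3, -14], 0],
    [[0, 9, -14], 0],
    [[0, 10, -14], 0],
    [[0, 10, -14], 0],
    [[0, 10, -14], 0],
  ],
)

```text
t: 36.4
eef_pos: [0.6004, 0.1828, 0.2187]
tool_rot: [-0.003, 1.0, 0.002, 0.012]
contact_force: [-0.6, 0.9, 0.4]
gripper_width: 0.602
```

```bash
python3 - <<'E'
from h import *
snap('wrist','w15'); print(tool()[0],tool()[1].round(3))
for r in models.spot_in('bar_mid','wrist')[:2]: print(r['score'],r['centre'],ray('wrist',*r['centre'],.08)[:2])
snap('side','side1')
a=cv2.imread('pics/w15.png'); b=cv2.resize(cv2.imread('pics/side1.png')[140:300,180:310],None,fx=2.2,fy=2.4,interpolation=cv2.INTER_CUBIC)[:384]
cv2.imwrite('pics/w15c.png',np.hstack([a,b]))
E
```

```text
[0.60038845 0.18295432 0.21864863] [[ 1.     0.005  0.025]
 [ 0.005 -1.     0.005]
 [ 0.025 -0.005 -1.   ]]
0.74 [69.8, 260.9] [0.60708277 0.28448844]
```

View pics/w15c.png

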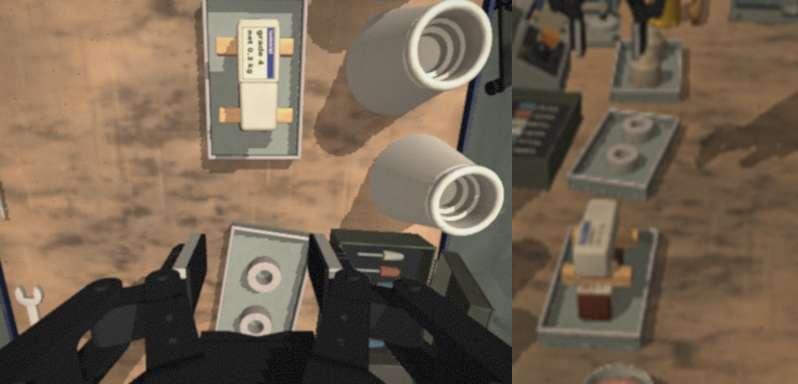

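The loose bar lies across both sticks in line with the bar below, and the two collars lie flat side by side. In the side inset both bobs stand in their tray. I'll do one numeric check, then hand in.

```bash
python3 - <<'E'
from h import *
for n,u,v,z in [('far L',240,20,.08),('far R',279,20,.08),('near bottom',259,131,.048),('st1',229,115,.048),('st2',227,45,.048),('tray near L',209,158,.018),('tray near R',299,158,.018)]: print(n,ray('wrist',v,u,z).round(4))
o=readout.get_obs(); print(o['t'],np.round(o['contact_force'],1))
E
```

```text
far L [0.5905 0.3204 0.08  ]
far R [0.6211 0.3207 0.08  ]
near bottom [0.6069 0.2331 0.048 ]
st1 [0.5784 0.2479 0.048 ]
st2 [0.5779 0.3085 0.048 ]
tray near L [0.5539 0.2023 0.018 ]
tray near R [0.6517 0.2023 0.018 ]
36.55 [-1.3 -0.2  0.2]
```

```bash
python3 -c "
from station import bot; print(bot.hand_in())"
```

```text
the job is handed in; nothing more can be done
None
```

The job is done and handed in at about 36.5 s. The order was felt bob, steel collar, the two sticks, then the loose bar. The paste tin and the oil can were not touched.

**Bob and collar:** the last pictures show the bob standing upright and the collar lying flat, each in its own tray with a clear gap to its neighbour.

**Sticks:** both lie crosswise on the fixed bar, with centres about 60 mm apart. Measured from my different estimates of the fixed bar's middle, they sit roughly 26 to 34 mm either side of it.

**Loose bar:** it rests on both sticks and is in line with the bar below. Its centre measured y ≈ 0.277 to 0.279 m, against 0.280 m for the fixed bar and 0.279 to 0.282 m for the tray.

**Where the checks disagreed:**
- The network put the loose bar's centre at (0.607, 0.2845), about 4 mm from the middle. My edge readings put it 1 to 3 mm off.
- The tool had picked up about a 1.4° tilt by the end, but the bar looked level on the sticks after release.

At hand-in the gripper was clear of everything and the contact force was near zero.

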